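# Shut and lock the mosaic casting frame

### The arm

A 7-joint arm with a two-finger parallel gripper is mounted at the origin on the work surface. World frame = base frame: x ahead of the robot, y to its left, z up, the work surface at z = 0. Lengths are in m, angles in rad, forces in N, time in s.
With the tool pointing down it reaches from about 0.35 to 0.775 m from the base axis. Payload 3.1 kg.
Tool frame: the origin (TCP) lies at the very end of the fingers, on their centre line; the grasp point (between the pads) lies 19 mm behind it (env.pinch_z is the distance from the TCP to the grasp point, in m); z points along the fingers, y is the line along which they close (so a half turn about z gives the same grasp; the last joint's range is limited). The gripper opens to 85 mm and grips with 20 to 120 N. Pads are 22 mm wide; open, the fingers measure 114 mm over their backs; the gripper's body (76 mm by 85 mm) begins 54 mm behind the grasp point. The pads swing forward as they close: fully open they stand 13 mm farther back than shut.
Start: joints at [1.151, 0.311, 0.014, 1.512, -0.004, 1.319, -0.027], TCP at [0.203, -0.511, 0.231] pointing down, gripper open.
Joint ranges: [-2.7, 2.7], [-0.3, 1.91], [-1.27, 1.3], [0.12, 2.57], [-1.44, 4.58], [0.2, 2.03], [-3.05, 3.05]. Speed limits (rad/s): [2.79, 2.79, 3.14, 3.14, 3.14, 3.14, 3.14].

### API

Orientations are given as [roll, pitch, yaw] about the fixed x, y, z axes, in that order (R = Rz(yaw) Ry(pitch) Rx(roll)).
In Python, from plant import env, vision gives the robot as it stands. The module is installed in compiled form; this text tells all that it offers.
- The arm moves only by the tool drive_tool, never from a script. Its argument "series" is a list of rows, each an object of numbers: "x", "y", "z": the shift along the tool's x, y, z in cm; "wx", "wy", "wz": the turn, a rotation vector about the tool's x, y, z in rad; "jaw": the opening, from 0 (shut) to 1 (fully open). A call has exactly 10 rows; each row shifts and turns the commanded pose from where the row before left it, along the tool's axes as they then stand; what a row does not reach is not made up. A row lasts 1/10 s, in which the tool goes at most 50 mm and 8.59 degrees, less where a joint would pass 70% of its speed; a pose out of reach is approached as far as the arm can. A call is refused whole if a number of a shift passes 5 or a number of a turn 0.15, either way. A call with a gripper value outside its range is refused whole. The fingers move at their own pace and stop on an object; "force" is the grip in N (left out, the last holds). Time passes only in rows, so rows that do not move let the fingers close, or fill a call up. It gives the time, the measured TCP pose, the force, the opening and the grip force at its end, in the units of the state.
- env.state(): the state, without advancing time (a new reading comes with each control period).
- vision.camera(name): name is "side" or "top" or "wrist"; returns the picture (480x640x3 uint8, red, green, blue); there is no depth.
- vision.calibration(name): a dict with "fx", "fy", "cx", "cy" (pixels), "R" (3x3) and "t" (3): a world point X has camera coordinates R X + t. Camera axes: x right, y down, z forward; pixel columns grow to the right and rows downward; lengths in m; the calibration is good to about 2 mm. A picture is of the moment at which its call begins: read the wrist's pose just before it. calibration takes no time and is no camera call; for the wrist camera it gives the pose at the moment of the call.
- env.finish_job(): hands the job in; it is judged then, once.
The state is a dict: "clock": time; "q": joint angles; "joint_velocities": joint speeds; "effort": joint torques, N m; "tcp_pos": TCP position; "tool_rot": TCP orientation; "wrist_force": force on the tool from outside, world axes, zero at the start; "torque": the same for the moment, N m; "gripper_width": finger opening in m; "grasp_force": force on a finger pad.
Only numpy, scipy, OpenCV 4.12 (cv2) and the standard library are available. Lean on these libraries where they do the work, as an engineer would, in place of code of your own. Each camera call takes 0.05 s, during which the arm holds its last target. There are 200 camera calls.

### The job

Get this casting frame ready for plaster: with the fingertips, push the loose aluminium bar squarely up against the ends of both side bars so that it shuts the open side. Then push the handle of each of the two toggle clamps over and down until it snaps past centre and the clamp locks its foot onto the bar. Only push the bar, never lift it, and leave the loose tools, tiles, jar and cup on the board where they are.

Things in the scene. Friction and masses are not known exactly. Their poses are not given: they have to be found in the camera images.
- board: plywood casting board 420 x 500 x 18 mm, lying on the bench; its top is at z = 18 mm. Two fixed aluminium side bars (30 x 30 mm, centred at y = +128 and -128 mm) run in +x from x = 0, and a third joins them at the back, round a 14 mm thick mosaic of terracotta tiles. Origin: underside, midway between the near ends of the side bars, which lie in the plane x = 0. +x leads into the frame, +y to its left
- bar: the loose aluminium bar that shuts the frame: 30 x 30 mm box section, 360 mm long along its y, 0.25 to 0.5 kg. It lies on the board across the frame's open side, 5 to 27 mm away from the side bars' ends and up to 0.04 rad askew. Origin: centre of its underside
- bar_center (a point): centre of the loose bar, 15 mm above its underside; axes as the bar's. Shut: its x on the board is -15 mm
- bar_face_left (a point): point on the loose bar's inner (+x) face, 130 mm left (+y) of the bar's centre, half-way up, facing the end of the left side bar. Shut: its x on the board is 0
- bar_face_right (a point): the same, 130 mm right (-y) of the bar's centre, facing the end of the right side bar
- left_handle (a joint): hinge of the left (+y) clamp's handle, rad. 0: open, rests there, leaning 10 deg from upright towards the frame. Swinging it away from the frame (towards the board's -x) and down closes the clamp: past about 0.2 it drops by its own weight, at 1.22 the foot meets the bar, then it takes up to 0.45 Nm (5 N near the grip's middle) over dead centre at 1.48, and it snaps to its stop, locked, at 1.59, grip 9 deg above level
- left_pivot (a point): axis of the left handle's hinge (along the board's y) on the fixed left clamp, 30 mm above the bench, x = -114 mm on the board. The straight handle reaches 141 mm from here. The clamp's axes are the board's: +x to the frame. The open clamp's short arm stands up on the handle's +x side, 25 to 75 mm in +x of this point, its top 135 mm above the bench
- left_grip (a point): point on the axis of the left handle, 95 mm from its pivot, in the middle of its black grip (18 mm thick, 54 to 141 mm from the pivot; nearer the pivot the handle is a flat steel shank 15 mm wide, 12 mm thick). It turns with the handle: its x axis points from pivot to end, its z axis at right angles to that, in the clamp's plane
- left_foot: spindle with springy rubber foot (20 mm across) at the end of the left clamp's arm; origin on the arm's axis, 65 mm from the arm's own hinge. Locked, the foot presses on the shut bar's top with about 40 N, mid-width
- right_handle (a joint): hinge of the right (-y) clamp's handle, rad. 0: open, rests there, leaning 10 deg from upright towards the frame. Swinging it away from the frame (towards the board's -x) and down closes the clamp: past about 0.2 it drops by its own weight, at 1.22 the foot meets the bar, then it takes up to 0.45 Nm (5 N near the grip's middle) over dead centre at 1.48, and it snaps to its stop, locked, at 1.59, grip 9 deg above level
- right_pivot (a point): axis of the right handle's hinge (along the board's y) on the fixed right clamp, 30 mm above the bench, x = -114 mm on the board. The straight handle reaches 141 mm from here. The clamp's axes are the board's: +x to the frame. The open clamp's short arm stands up on the handle's +x side, 25 to 75 mm in +x of this point, its top 135 mm above the bench
- right_grip (a point): point on the axis of the right handle, 95 mm from its pivot, in the middle of its black grip (18 mm thick, 54 to 141 mm from the pivot; nearer the pivot the handle is a flat steel shank 15 mm wide, 12 mm thick). It turns with the handle: its x axis points from pivot to end, its z axis at right angles to that, in the clamp's plane
- right_foot: spindle with springy rubber foot (20 mm across) at the end of the right clamp's arm; origin on the arm's axis, 65 mm from the arm's own hinge. Locked, the foot presses on the shut bar's top with about 40 N, mid-width
- tile_stack: three spare hexagonal tiles, 48 mm across, 36 mm high, between the two clamps at the board's robot-side edge. Origin: centre of the underside. Not part of the job
- wrench: open wrench 150 mm long, lying on the board beside one of the clamps. It lies along its x axis. Not part of the job
- brush: hand brush 150 mm long, lying on the board beside one of the clamps. It lies along its x axis. Not part of the job
- jar: closed jar 80 mm high, 60 mm wide, standing on the board outside one of the side bars. Origin: centre of the underside. Not part of the job
- mixing_cup: open plastic mixing cup 70 mm high, 72 mm wide, standing on the board outside one of the side bars. Origin: centre of the underside. Not part of the job

How it is judged:
On the way, in this order (a step that is already met when the one before it is completed fails the run):
1. the bar is pushed against the ends of both side bars (x of each of bar_face_left, bar_face_right in the frame of board above -0.0025 m and y of bar_center in the frame of board between -0.035 and 0.035 m), for 0.2 s.
2. both clamp handles are snapped over and locked (value of joint each of left_handle, right_handle above 1.54 rad), for 0.2 s.
At the end, for the whole second after the job is handed in: the bar's inner face is within 2.5 mm of the ends of both side bars (and the bar within 35 mm of centred along them), both handles are locked past dead centre (over 1.54 rad), and each clamp's foot presses on the bar with over 10 N (all of step 1 and all of step 2 and contact force between each of left_foot, right_foot and bar above 10 N); the robot touches nothing.
It fails at once if the bar is lifted over 12 mm off the board (height (world z) of bar_center above 0.045 m).
It fails at once if a tool, the tiles, the jar or the cup on the board is moved over 30 mm (distance of any of tile_stack, wrench, brush, jar, mixing_cup from where it was at the start of the episode above 0.03 m).
It also fails if it takes over 64 s, if anything falls off the work surface, if the arm or the gripper's body presses on something with over 40 N, if the wrist force passes 120 N, or if a joint passes its speed limit or range.

## Working session

There is one attempt and no reset: what is moved stays moved. The work goes in short steps, Python scripts to look and compute and a tool call to move; the robot and the scene stay as the last step left them, time stands still between calls to the robot, and variables do not carry over. Pictures are saved under pics/ and viewed, at most 10 in all, crops included, and the job is handed in when it is done.

Besides the shell and the picture viewer there is one more tool, called after "Emit:" by a JSON object that holds its "fn" and its "kwargs". drive_tool: Moves the arm, as the interface text tells. Its arguments: {"type":"object","properties":{"series":{"type":"array","items":{"type":"object","properties":{"x":{"type":"number"},"y":{"type":"number"},"z":{"type":"number"},"wx":{"type":"number"},"wy":{"type":"number"},"wz":{"type":"number"},"jaw":{"type":"number"}}}},"force":{"type":"number"}},"required":["series"]}

```bash
mkdir -p pics
python3 - <<'E'
from plant import env, vision
import cv2
s=env.state(); print(s)
for n in("top","side"):
    im=vision.camera(n); cv2.imwrite(f"pics/{n}0.png",im[:,:,::-1]); c=vision.calibration(n); print(n,c)
E
```

```text
{'clock': 0.0, 'q': array([ 1.15133412,  0.31174904,  0.0140187 ,  1.51307221, -0.00440657,
        1.31920945, -0.02719981]), 'joint_velocities': array([-0.0007551 ,  0.00133447, -0.00021794,  0.00011056, -0.00144176,
       -0.00045511,  0.00024202]), 'effort': array([ 5.37740889e-04, -3.79909980e+01,  1.46136079e-01, -2.30589813e+01,
        1.20930580e-02,  1.35266691e-02,  1.86872683e-06]), 'tcp_pos': array([ 0.20258918, -0.51053236,  0.23020221]), 'tool_rot': array([-3.13918753e+00,  9.99999491e-05,  3.77812167e-01]), 'wrist_force': array([ 0.00139163, -0.4375953 , -0.26915042]), 'torque': array([ 0.00262589, -0.0142188 ,  0.00271882]), 'grasp_force': 0.0, 'gripper_width': 0.08546863654576255}
top {'fx': 448.20899407628826, 'fy': 448.20899407628826, 'cx': 316.3119586626866, 'cy': 243.41601806114, 'R': array([[-0.01880497, -0.99941549, -0.02854899],
       [-0.98773591,  0.02299664, -0.15443097],
       [ 0.15499724,  0.02529479, -0.98759102]]), 't': array([0.07106987, 0.65475392, 0.71027437])}
side {'fx': 606.6058810604379, 'fy': 606.6058810604379, 'cx': 312.3496467184925, 'cy': 241.01263547536303, 'R': array([[ 0.95810101, -0.28634034,  0.00718825],
       [-0.21642995, -0.7401616 , -0.6366466 ],
       [ 0.18761807,  0.60841599, -0.7711222 ]]), 't': array([-0.59366559,  0.23985999,  1.14067892])}
```

View pics/top0.png

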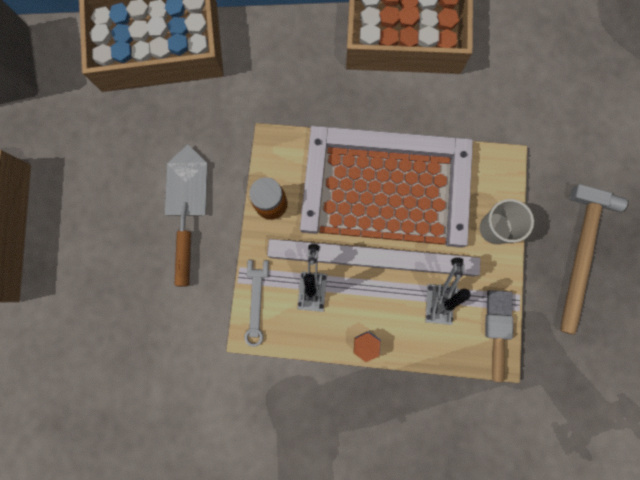

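View pics/side0.png

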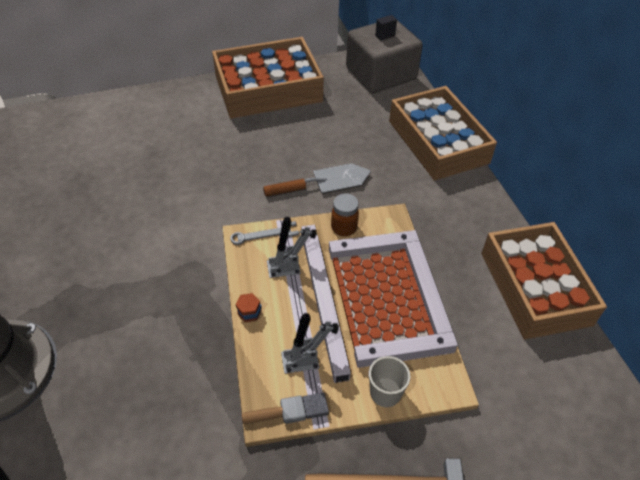

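```bash
cat > h.py <<'E'
import numpy as np, cv2
from plant import env, vision
def ray(n,p,z):
    c=vision.calibration(n); d=c['R'].T@np.array([(p[0]-c['cx'])/c['fx'],(p[1]-c['cy'])/c['fy'],1.]); o=-c['R'].T@c['t']
    return o+d*(z-o[2])/d[2]
def tri(a,pa,b,pb):
    A=[];B=[]
    for n,p in((a,pa),(b,pb)):
        c=vision.calibration(n); P=np.c_[c['R'],c['t']]; u=(p[0]-c['cx'])/c['fx'];v=(p[1]-c['cy'])/c['fy']
        for r in(u*P[2]-P[0],v*P[2]-P[1]): A.append(r[:3]);B.append(-r[3])
    return np.linalg.lstsq(np.array(A),np.array(B),rcond=None)[0]
E
python3 - <<'E'
from h import *
np.set_printoptions(precision=4,suppress=True)
im=cv2.imread("pics/top0.png"); a=cv2.resize(im[220:330,230:500],None,fx=2.9,fy=2.9,interpolation=cv2.INTER_CUBIC)
cv2.imwrite("pics/c1.png",a)
im=cv2.imread("pics/side0.png"); a=cv2.resize(im[205:395,220:370],None,fx=3.1,fy=3.1,interpolation=cv2.INTER_CUBIC)
cv2.imwrite("pics/c2.png",a)
for p in((256,125),(529,147),(521,381),(230,353)): print(ray("top",p,.018))
for p in((302,230),(321,233),(449,243),(469,246),(270,241),(480,259),(269,255),(479,273)): print(p,ray("top",p,.048))
E
```

```text
[0.8871 0.1662 0.018 ]
[ 0.8294 -0.3309  0.018 ]
[ 0.4203 -0.2803  0.018 ]
[0.474  0.2103 0.018 ]
(302, 230) [0.6806 0.0815 0.048 ]
(321, 233) [0.6746 0.049  0.048 ]
(449, 243) [ 0.6522 -0.1676  0.048 ]
(469, 246) [ 0.6463 -0.2008  0.048 ]
(270, 241) [0.6628 0.1368 0.048 ]
(480, 259) [ 0.6238 -0.2175  0.048 ]
(269, 255) [0.6386 0.1386 0.048 ]
(479, 273) [ 0.6002 -0.2141  0.048 ]
```

View pics/c1.png

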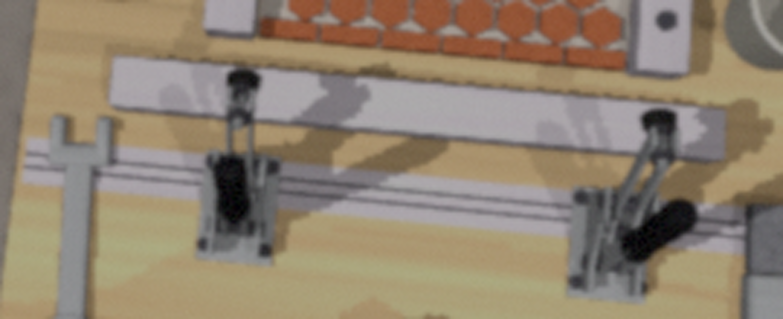

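View pics/c2.png

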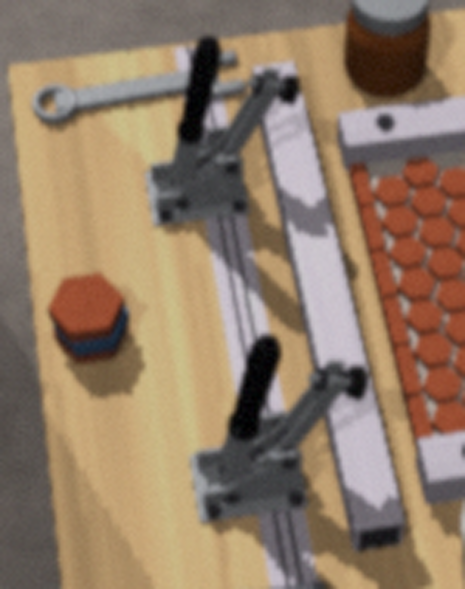

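```bash
cat >> h.py <<'E'
O=np.array([.6634,-.0595]); YAW=-.115
U=np.array([np.cos(YAW),np.sin(YAW)]); V=np.array([-U[1],U[0]])
def b(p): d=np.array(p[:2])-O; return np.array([d@U,d@V,p[2]])
def w(x,y): return O+x*U+y*V
def mv(x,y,z,yaw=YAW):  # total shift in tool cm and wz
    s=env.state(); a=s['tool_rot'][2]; d=w(x,y)-s['tcp_pos'][:2]
    u=np.array([np.cos(a),np.sin(a)]); v=np.array([u[1],-u[0]])
    return 'tool cm',d@u*100,d@v*100,(s['tcp_pos'][2]-z)*100,'wz',a-yaw
E
python3 - <<'E'
from h import *
np.set_printoptions(precision=4,suppress=True)
c1=lambda x,y:(230+x/2.9,220+y/2.9)
c2=lambda x,y:(220+x/3.1,205+y/3.1)
for a,s in(((231,165),(207,45)),((683,213),(264,345)),((243,78),(288,88)),((661,120),(353,381))):
    p=tri("top",c1(*a),"side",c2(*s)); print(p,b(p))
for q in((205,155),(279,158),(198,258),(272,262),(572,190),(566,295),(642,300)): print(b(ray("top",c1(*q),.022)))
for q in((110,105),(725,160),(115,57),(728,108)): print('bar',b(ray("top",c1(*q),.048)))
for q in((365,347),): print('tile',b(ray("top",q,.054)))
print(env.state()['tcp_pos'],w(-.095,.01),mv(-.095,.01,.25))
E
```

```text
[0.5884 0.065  0.1663] [-0.0888  0.1151  0.1663]
[ 0.561  -0.1538  0.1654] [-0.0909 -0.1055  0.1654]
[0.6394 0.0599 0.1141] [-0.0375  0.1159  0.1141]
[ 0.6118 -0.1607  0.1157] [-0.0397 -0.1064  0.1157]
[-0.0716  0.1386  0.022 ]
[-0.0692  0.094   0.022 ]
[-0.1332  0.1365  0.022 ]
[-0.1313  0.0924  0.022 ]
[-0.0719 -0.0818  0.022 ]
[-0.1339 -0.0819  0.022 ]
[-0.1325 -0.1263  0.022 ]
bar [-0.0496  0.1955  0.048 ]
bar [-0.0485 -0.1626  0.048 ]
bar [-0.0209  0.1958  0.048 ]
bar [-0.0181 -0.1631  0.048 ]
tile [-0.184   0.0195  0.054 ]
[ 0.2027 -0.5106  0.2303] [ 0.5702 -0.0387] ('tool cm', np.float64(51.57102239265894), np.float64(-30.30241413379177), np.float64(-1.9694169454675892), 'wz', np.float64(0.49288803981540474))
```

Emit:
{"fn": "drive_tool", "kwargs": {"series": [{"wz": 0.123, "jaw": 0.6}, {"wz": 0.123}, {"wz": 0.123}, {"wz": 0.124}, {"x": 2.2, "y": -3.65}, {"x": 2.2, "y": -3.65}, {"x": 2.2, "y": -3.65}, {"x": 2.2, "y": -3.65}, {"x": 2.2, "y": -3.65}, {"x": 2.2, "y": -3.65}]}}

```text
invalid input
```

Emit:
{"fn": "drive_tool", "kwargs": {"series": [{"x": 2.2, "y": -3.65}, {"x": 2.2, "y": -3.65}, {"x": 2.2, "y": -3.65}, {"x": 2.2, "y": -3.65}, {"x": 2.2, "y": -3.65}, {"x": 2.2, "y": -3.65}, {"x": 2.2, "y": -3.65}, {}, {}, {}]}}

```text
invalid input
```

Run:
```python
from h import *
s=env.state(); print(s['clock'],s['tcp_pos'],s['tool_rot'],b(s['tcp_pos']),s['gripper_width'],mv(-.085,.005,.03))
```

```text
0.1 [ 0.20265348 -0.51058526  0.23030583] [-3.13942317e+00  8.31153713e-05  3.77888040e-01] [-0.40594265 -0.50097488  0.23030583] 0.0851515376342231 ('tool cm', np.float64(52.21540632000629), np.float64(-29.388757002162848), np.float64(20.03058305453241), 'wz', np.float64(0.49288803981540474))
```

Emit:
{"fn": "drive_tool", "kwargs": {"series": [{"x": 0, "y": 0, "z": 0, "wx": 0, "wy": 0, "wz": 0.123, "jaw": 0.6}, {"x": 0, "y": 0, "z": 0, "wx": 0, "wy": 0, "wz": 0.123, "jaw": 0.6}, {"x": 0, "y": 0, "z": 0, "wx": 0, "wy": 0, "wz": 0.123, "jaw": 0.6}, {"x": 0, "y": 0, "z": 0, "wx": 0, "wy": 0, "wz": 0.124, "jaw": 0.6}, {"x": 2.2, "y": -3.65, "z": 0, "wx": 0, "wy": 0, "wz": 0, "jaw": 0.6}, {"x": 2.2, "y": -3.65, "z": 0, "wx": 0, "wy": 0, "wz": 0, "jaw": 0.6}, {"x": 2.2, "y": -3.65, "z": 0, "wx": 0, "wy": 0, "wz": 0, "jaw": 0.6}, {"x": 2.2, "y": -3.65, "z": 0, "wx": 0, "wy": 0, "wz": 0, "jaw": 0.6}, {"x": 2.2, "y": -3.65, "z": 0, "wx": 0, "wy": 0, "wz": 0, "jaw": 0.6}, {"x": 2.2, "y": -3.65, "z": 0, "wx": 0, "wy": 0, "wz": 0, "jaw": 0.6}]}}

```text
clock: 1.1
tcp_pos: [0.3597, -0.3071, 0.2309]
tool_rot: [-3.141, 0.001, -0.115]
wrist_force: [1.0, 0.0, -0.4]
gripper_width: 0.0514
grasp_force: 0.0
```

Emit:
{"fn": "drive_tool", "kwargs": {"series": [{"x": 2.2, "y": -3.65, "jaw": 0.6}, {"x": 2.2, "y": -3.65, "jaw": 0.6}, {"x": 2.2, "y": -3.65, "jaw": 0.6}, {"x": 2.2, "y": -3.65, "jaw": 0.6}, {"x": 2.2, "y": -3.65, "jaw": 0.6}, {"x": 2.2, "y": -3.65, "jaw": 0.6}, {"x": 2.2, "y": -3.65, "jaw": 0.6}, {"x": 2.2, "y": -3.65, "jaw": 0.6}, {"x": 0, "y": 0, "jaw": 0.6}, {"x": 0, "y": 0, "jaw": 0.6}]}}

```text
invalid input
```

Run:
```python
from h import *
s=env.state(); print(s['clock'],s['tcp_pos'],s['tool_rot'],b(s['tcp_pos']),s['gripper_width'],mv(-.085,.005,.03))
```

```text
1.1 [ 0.35970758 -0.30710242  0.23094237] [-3.14133082e+00  6.12976653e-04 -1.15268263e-01] [-0.27327491 -0.28081465  0.23094237] 0.05135055202278775 ('tool cm', np.float64(18.819823150758218), np.float64(-28.586514998525985), np.float64(20.09423709086112), 'wz', np.float64(-0.0002682627343442018))
```

Emit:
{"fn": "drive_tool", "kwargs": {"series": [{"x": 2.35, "y": -3.57, "z": 0, "wx": 0, "wy": 0, "wz": 0, "jaw": 0.6}, {"x": 2.35, "y": -3.57, "z": 0, "wx": 0, "wy": 0, "wz": 0, "jaw": 0.6}, {"x": 2.35, "y": -3.57, "z": 0, "wx": 0, "wy": 0, "wz": 0, "jaw": 0.6}, {"x": 2.35, "y": -3.57, "z": 0, "wx": 0, "wy": 0, "wz": 0, "jaw": 0.6}, {"x": 2.35, "y": -3.57, "z": 0, "wx": 0, "wy": 0, "wz": 0, "jaw": 0.6}, {"x": 2.35, "y": -3.57, "z": 0, "wx": 0, "wy": 0, "wz": 0, "jaw": 0.6}, {"x": 2.35, "y": -3.57, "z": 0, "wx": 0, "wy": 0, "wz": 0, "jaw": 0.6}, {"x": 2.35, "y": -3.57, "z": 0, "wx": 0, "wy": 0, "wz": 0, "jaw": 0.6}, {"x": 0, "y": 0, "z": 2, "wx": 0, "wy": 0, "wz": 0, "jaw": 0.6}, {"x": 0, "y": 0, "z": 2, "wx": 0, "wy": 0, "wz": 0, "jaw": 0.6}]}}

```text
clock: 2.1
tcp_pos: [0.5797, -0.0442, 0.1905]
tool_rot: [-3.141, -0.0, -0.111]
wrist_force: [0.2, -0.0, -0.1]
gripper_width: 0.0513
grasp_force: 0.0
```

Run:
```python
from h import *
im=vision.camera("wrist"); cv2.imwrite("pics/w1.png",im[:,:,::-1])
s=env.state(); print(s['clock'],s['tcp_pos'],s['tool_rot'],b(s['tcp_pos']),s['gripper_width'],mv(-.085,.005,.03))
```

```text
2.15 [ 0.57640362 -0.04561038  0.18614764] [ 3.14136529  0.00812738 -0.11290553] [-0.08801554  0.00381533  0.18614764] 0.051429175204130616 ('tool cm', np.float64(0.30180127555117864), np.float64(-0.11783499874448713), np.float64(15.61476385661244), 'wz', np.float64(0.002094466269492848))
```

View pics/w1.png

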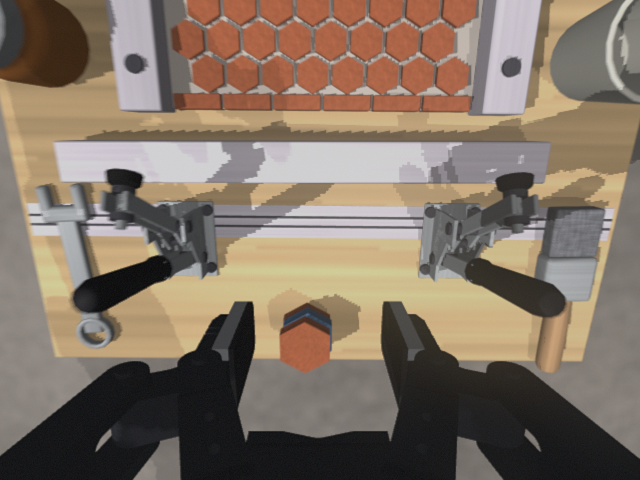

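Emit:
{"fn": "drive_tool", "kwargs": {"series": [{"x": 0.3, "y": -0.1, "z": 3, "wx": 0, "wy": 0, "wz": 0, "jaw": 0.6}, {"x": 0, "y": 0, "z": 3, "wx": 0, "wy": 0, "wz": 0, "jaw": 0.6}, {"x": 0, "y": 0, "z": 3, "wx": 0, "wy": 0, "wz": 0, "jaw": 0.6}, {"x": 0, "y": 0, "z": 3, "wx": 0, "wy": 0, "wz": 0, "jaw": 0.6}, {"x": 0, "y": 0, "z": 2, "wx": 0, "wy": 0, "wz": 0, "jaw": 0.6}, {"x": 0, "y": 0, "z": 1.6, "wx": 0, "wy": 0, "wz": 0, "jaw": 0.6}, {"x": 0, "y": 0, "z": 0, "wx": 0, "wy": 0, "wz": 0, "jaw": 0.6}, {"x": 0, "y": 0, "z": 0, "wx": 0, "wy": 0, "wz": 0, "jaw": 0.6}, {"x": 0.5, "y": 0, "z": 0, "wx": 0, "wy": 0, "wz": 0, "jaw": 0.6}, {"x": 0.5, "y": 0, "z": 0, "wx": 0, "wy": 0, "wz": 0, "jaw": 0.6}]}}

```text
clock: 3.15
tcp_pos: [0.5933, -0.0474, 0.0368]
tool_rot: [-3.142, -0.003, -0.115]
wrist_force: [0.5, 0.7, -0.4]
gripper_width: 0.0514
grasp_force: 0.0
```

Run:
```python
from h import *
s=env.state(); print(s['clock'],s['tcp_pos'],s['tool_rot'],b(s['tcp_pos']),s['wrist_force'],mv(-.041,.005,.03))
```

```text
3.15 [ 0.59332389 -0.04735788  0.03678406] [-3.14151973e+00 -2.88368878e-03 -1.15269788e-01] [-0.07100651  0.00402092  0.03678406] [ 0.52215792  0.65797969 -0.35566093] ('tool cm', np.float64(3.0006241537646776), np.float64(-0.09871729656762263), np.float64(0.6784059339909554), 'wz', np.float64(-0.0002697882004316504))
```

Lower 7 mm more and push slowly, about 0.3 cm per row.

Emit:
{"fn": "drive_tool", "kwargs": {"series": [{"x": 0, "y": 0, "z": 0.7, "wx": 0, "wy": 0, "wz": 0, "jaw": 0.6}, {"x": 0.3, "y": 0, "z": 0, "wx": 0, "wy": 0, "wz": 0, "jaw": 0.6}, {"x": 0.3, "y": 0, "z": 0, "wx": 0, "wy": 0, "wz": 0, "jaw": 0.6}, {"x": 0.3, "y": 0, "z": 0, "wx": 0, "wy": 0, "wz": 0, "jaw": 0.6}, {"x": 0.3, "y": 0, "z": 0, "wx": 0, "wy": 0, "wz": 0, "jaw": 0.6}, {"x": 0.3, "y": 0, "z": 0, "wx": 0, "wy": 0, "wz": 0, "jaw": 0.6}, {"x": 0.3, "y": 0, "z": 0, "wx": 0, "wy": 0, "wz": 0, "jaw": 0.6}, {"x": 0.3, "y": 0, "z": 0, "wx": 0, "wy": 0, "wz": 0, "jaw": 0.6}, {"x": 0.2, "y": 0, "z": 0, "wx": 0, "wy": 0, "wz": 0, "jaw": 0.6}, {"x": 0, "y": 0, "z": 0, "wx": 0, "wy": 0, "wz": 0, "jaw": 0.6}]}}

```text
clock: 4.15
tcp_pos: [0.615, -0.0498, 0.0281]
tool_rot: [-3.141, -0.0, -0.115]
wrist_force: [-1.5, 0.8, -0.4]
gripper_width: 0.0513
grasp_force: 0.9
```

Run:
```python
from h import *
s=env.state(); print(s['clock'],s['tcp_pos'],s['tool_rot'],b(s['tcp_pos']),s['wrist_force'],mv(-.041,.005,.03))
```

```text
4.15 [ 0.61502893 -0.04983795  0.02805847] [-3.14143191e+00 -4.40636086e-04 -1.15163944e-01] [-0.04916026  0.00404781  0.02805847] [-1.47634235  0.79731333 -0.41981164] ('tool cm', np.float64(0.8160104157410766), np.float64(-0.09535250252822053), np.float64(-0.1941532779921668), 'wz', np.float64(-0.00016394415128061224))
```

Still sliding (≈1.5 N); continue gently.

Emit:
{"fn": "drive_tool", "kwargs": {"series": [{"x": 0.2, "y": 0, "z": 0, "wx": 0, "wy": 0, "wz": 0, "jaw": 0.6}, {"x": 0.2, "y": 0, "z": 0, "wx": 0, "wy": 0, "wz": 0, "jaw": 0.6}, {"x": 0.1, "y": 0, "z": 0, "wx": 0, "wy": 0, "wz": 0, "jaw": 0.6}, {"x": 0.1, "y": 0, "z": 0, "wx": 0, "wy": 0, "wz": 0, "jaw": 0.6}, {"x": 0.1, "y": 0, "z": 0, "wx": 0, "wy": 0, "wz": 0, "jaw": 0.6}, {"x": 0.1, "y": 0, "z": 0, "wx": 0, "wy": 0, "wz": 0, "jaw": 0.6}, {"x": 0, "y": 0, "z": 0, "wx": 0, "wy": 0, "wz": 0, "jaw": 0.6}, {"x": 0, "y": 0, "z": 0, "wx": 0, "wy": 0, "wz": 0, "jaw": 0.6}, {"x": 0, "y": 0, "z": 0, "wx": 0, "wy": 0, "wz": 0, "jaw": 0.6}, {"x": 0, "y": 0, "z": 0, "wx": 0, "wy": 0, "wz": 0, "jaw": 0.6}]}}

```text
clock: 5.15
tcp_pos: [0.6228, -0.0509, 0.0284]
tool_rot: [3.141, -0.001, -0.115]
wrist_force: [-0.9, -0.1, -0.6]
gripper_width: 0.0512
grasp_force: 0.6
```

Run:
```python
from h import *
s=env.state(); print(s['clock'],s['tcp_pos'],s['tool_rot'],b(s['tcp_pos']),s['wrist_force'],s['torque'])
```

```text
5.15 [ 0.62282847 -0.05091458  0.02839751] [ 3.14142858e+00 -5.92221580e-04 -1.15113949e-01] [-0.04128869  0.00387326  0.02839751] [-0.88699961 -0.0699571  -0.55894444] [-0.07146837  0.25499297 -0.00818697]
```

Emit:
{"fn": "drive_tool", "kwargs": {"series": [{"x": 0.1, "y": 0, "z": 0, "wx": 0, "wy": 0, "wz": 0, "jaw": 0.6}, {"x": 0.1, "y": 0, "z": 0, "wx": 0, "wy": 0, "wz": 0, "jaw": 0.6}, {"x": 0.1, "y": 0, "z": 0, "wx": 0, "wy": 0, "wz": 0, "jaw": 0.6}, {"x": 0.1, "y": 0, "z": 0, "wx": 0, "wy": 0, "wz": 0, "jaw": 0.6}, {"x": 0, "y": 0, "z": 0, "wx": 0, "wy": 0, "wz": 0, "jaw": 0.6}, {"x": 0, "y": 0, "z": 0, "wx": 0, "wy": 0, "wz": 0, "jaw": 0.6}, {"x": 0, "y": 0, "z": 0, "wx": 0, "wy": 0, "wz": 0, "jaw": 0.6}, {"x": 0, "y": 0, "z": 0, "wx": 0, "wy": 0, "wz": 0, "jaw": 0.6}, {"x": 0, "y": 0, "z": 0, "wx": 0, "wy": 0, "wz": 0, "jaw": 0.6}, {"x": 0, "y": 0, "z": 0, "wx": 0, "wy": 0, "wz": 0, "jaw": 0.6}]}}

```text
clock: 6.15
tcp_pos: [0.6244, -0.0509, 0.0283]
tool_rot: [3.141, 0.005, -0.116]
wrist_force: [-6.7, 0.6, 3.9]
gripper_width: 0.0514
grasp_force: 3.5
```

Run:
```python
from h import *
s=env.state(); print(s['clock'],s['tcp_pos'],s['tool_rot'],b(s['tcp_pos']),s['wrist_force'],s['torque'])
im=vision.camera("top"); a=cv2.resize(im[220:330,230:500,::-1],None,fx=2.9,fy=2.9,interpolation=cv2.INTER_CUBIC)
cv2.imwrite("pics/w2.png",a)
```

```text
6.15 [ 0.62442299 -0.05088731  0.02834612] [ 3.14138259  0.00470208 -0.11571102] [-0.03970784  0.00408332  0.02834612] [-6.6776956   0.60614457  3.89796877] [ 0.02925854  1.34733223 -0.24387806]
```

View pics/w2.png

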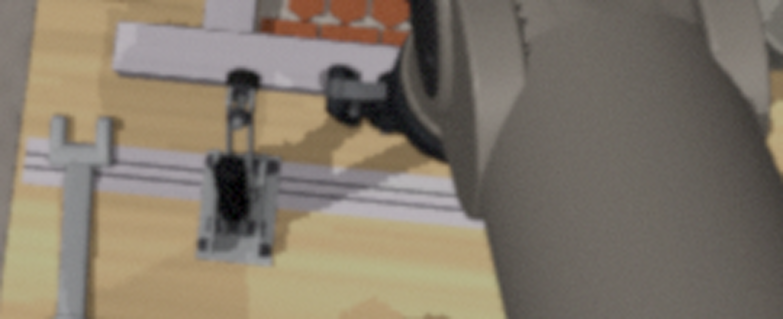

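Emit:
{"fn": "drive_tool", "kwargs": {"series": [{"x": 0.2, "y": 0, "z": 0, "wx": 0, "wy": 0, "wz": 0, "jaw": 0.6}, {"x": 0.2, "y": 0, "z": 0, "wx": 0, "wy": 0, "wz": 0, "jaw": 0.6}, {"x": 0.2, "y": 0, "z": 0, "wx": 0, "wy": 0, "wz": 0, "jaw": 0.6}, {"x": 0, "y": 0, "z": 0, "wx": 0, "wy": 0, "wz": 0, "jaw": 0.6}, {"x": 0, "y": 0, "z": 0, "wx": 0, "wy": 0, "wz": 0, "jaw": 0.6}, {"x": 0, "y": 0, "z": 0, "wx": 0, "wy": 0, "wz": 0, "jaw": 0.6}, {"x": 0, "y": 0, "z": 0, "wx": 0, "wy": 0, "wz": 0, "jaw": 0.6}, {"x": 0, "y": 0, "z": 0, "wx": 0, "wy": 0, "wz": 0, "jaw": 0.6}, {"x": 0, "y": 0, "z": 0, "wx": 0, "wy": 0, "wz": 0, "jaw": 0.6}, {"x": 0, "y": 0, "z": 0, "wx": 0, "wy": 0, "wz": 0, "jaw": 0.6}]}}

```text
clock: 7.2
tcp_pos: [0.6244, -0.051, 0.0282]
tool_rot: [3.14, 0.018, -0.116]
wrist_force: [-17.9, 1.5, 13.9]
gripper_width: 0.0516
grasp_force: 9.4
```

Run:
```python
from h import *
s=env.state(); print(s['clock'],s['tcp_pos'],s['tool_rot'],b(s['tcp_pos']),s['wrist_force'],s['torque'])
im=vision.camera("side"); a=cv2.resize(im[205:395,260:470,::-1],None,fx=3.1,fy=3.1,interpolation=cv2.INTER_CUBIC)
cv2.imwrite("pics/w3.png",a)
```

```text
7.2 [ 0.62438309 -0.05098145  0.02818603] [ 3.14015373  0.01758666 -0.11598837] [-0.03973667  0.00398522  0.02818603] [-17.88421388   1.47364201  13.86438102] [ 0.05398467  3.76188318 -0.36360025]
```

View pics/w3.png

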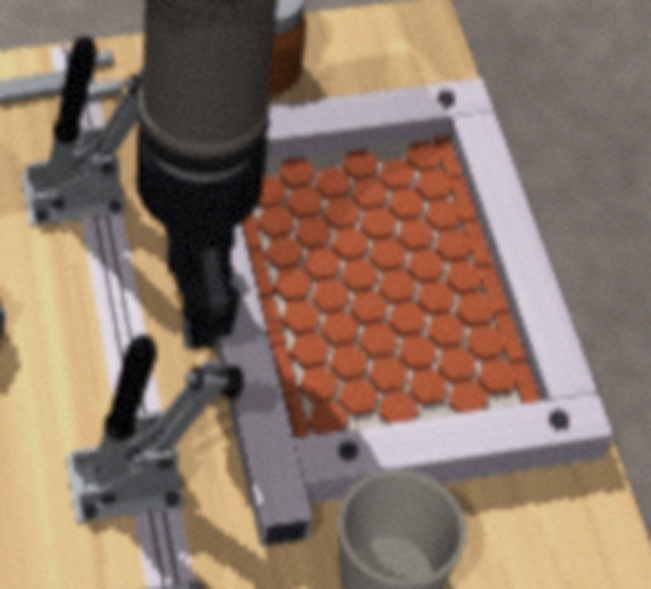

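Emit:
{"fn": "drive_tool", "kwargs": {"series": [{"x": -2, "y": 0, "z": 0, "wx": 0, "wy": 0, "wz": 0, "jaw": 0.6}, {"x": -2, "y": 0, "z": 0, "wx": 0, "wy": 0, "wz": 0, "jaw": 0.6}, {"x": 0, "y": 0, "z": -3.8, "wx": 0, "wy": 0, "wz": 0, "jaw": 0.6}, {"x": 0, "y": 0, "z": -3.8, "wx": 0, "wy": 0, "wz": 0, "jaw": 0.6}, {"x": 0, "y": 0, "z": -3.8, "wx": 0, "wy": 0, "wz": 0, "jaw": 0.6}, {"x": 0, "y": 0, "z": -3.8, "wx": 0, "wy": 0, "wz": 0, "jaw": 0.3}, {"x": 0, "y": 0, "z": -3.8, "wx": 0, "wy": 0, "wz": 0, "jaw": 0}, {"x": 0.4, "y": -3.7, "z": 0, "wx": 0, "wy": 0, "wz": 0, "jaw": 0}, {"x": 0.4, "y": -3.7, "z": 0, "wx": 0, "wy": 0, "wz": 0, "jaw": 0}, {"x": 0.4, "y": -3.7, "z": 0, "wx": 0, "wy": 0, "wz": 0, "jaw": 0}]}}

```text
clock: 8.25
tcp_pos: [0.6195, 0.0626, 0.2198]
tool_rot: [-3.14, -0.005, -0.117]
wrist_force: [0.8, -0.3, -0.5]
gripper_width: -0.0003
grasp_force: 0.0
```

Run:
```python
from h import *
im=vision.camera("side"); cv2.imwrite("pics/s4.png",im[150:450,200:500,::-1])
s=env.state(); print(s['clock'],s['tcp_pos'],s['tool_rot'],b(s['tcp_pos']),s['wrist_force'],mv(-.06,.115,.15))
```

```text
8.3 [0.6193411  0.07372468 0.2193814 ] [-3.13080981 -0.00436818 -0.10481093] [-0.05905498  0.12728908  0.2193814 ] [ 0.55541366  6.8081597  -0.53005738] ('tool cm', np.float64(-0.10701879612922192), np.float64(1.2278817709458627), np.float64(6.938140075202071), 'wz', np.float64(0.010189069582991164))
```

View pics/s4.png

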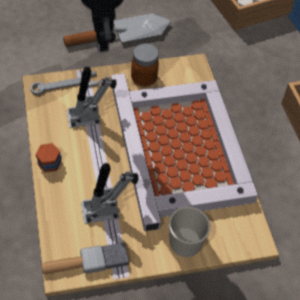

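Emit:
{"fn": "drive_tool", "kwargs": {"series": [{"x": 0, "y": 0, "z": 0, "wx": 0, "wy": 0, "wz": 0, "jaw": 0}, {"x": 0, "y": 0, "z": 0, "wx": 0, "wy": 0, "wz": 0, "jaw": 0}, {"x": 0, "y": 0, "z": 2.3, "wx": 0, "wy": 0, "wz": 0, "jaw": 0}, {"x": 0, "y": 0, "z": 2.3, "wx": 0, "wy": 0, "wz": 0, "jaw": 0}, {"x": 0, "y": 0, "z": 2.3, "wx": 0, "wy": 0, "wz": 0, "jaw": 0}, {"x": 0, "y": 0, "z": 0, "wx": 0, "wy": 0, "wz": 0, "jaw": 0}, {"x": 0, "y": 0, "z": 0, "wx": 0, "wy": 0, "wz": 0, "jaw": 0}, {"x": 0, "y": 0, "z": 0, "wx": 0, "wy": 0, "wz": 0, "jaw": 0}, {"x": 0, "y": 0, "z": 0, "wx": 0, "wy": 0, "wz": 0, "jaw": 0}, {"x": 0, "y": 0, "z": 0, "wx": 0, "wy": 0, "wz": 0, "jaw": 0}]}}

```text
clock: 9.3
tcp_pos: [0.6182, 0.0616, 0.1506]
tool_rot: [-3.141, -0.002, -0.115]
wrist_force: [-0.7, 0.2, 0.6]
gripper_width: -0.0001
grasp_force: 0.0
```

Run:
```python
from h import *
s=env.state(); print(s['clock'],s['tcp_pos'],s['tool_rot'],b(s['tcp_pos']),s['wrist_force'],mv(-.13,.115,.15))
```

```text
9.3 [0.61821744 0.06160989 0.15055784] [-3.14113670e+00 -2.27608129e-03 -1.15253714e-01] [-0.05878108  0.11512539  0.15055784] [-0.67059376  0.21144979  0.61219983] ('tool cm', np.float64(-7.121888786311932), np.float64(0.014345631961148016), np.float64(0.05578370783445585), 'wz', np.float64(-0.00025371408649287053))
```

Emit:
{"fn": "drive_tool", "kwargs": {"series": [{"x": -0.8, "y": 0, "z": 0, "wx": 0, "wy": 0, "wz": 0, "jaw": 0}, {"x": -0.8, "y": 0, "z": 0, "wx": 0, "wy": 0, "wz": 0, "jaw": 0}, {"x": -0.8, "y": 0, "z": 0, "wx": 0, "wy": 0, "wz": 0, "jaw": 0}, {"x": -0.8, "y": 0, "z": 0, "wx": 0, "wy": 0, "wz": 0, "jaw": 0}, {"x": -0.8, "y": 0, "z": 0, "wx": 0, "wy": 0, "wz": 0, "jaw": 0}, {"x": -0.8, "y": 0, "z": 0, "wx": 0, "wy": 0, "wz": 0, "jaw": 0}, {"x": -0.8, "y": 0, "z": 0, "wx": 0, "wy": 0, "wz": 0, "jaw": 0}, {"x": -0.8, "y": 0, "z": 0, "wx": 0, "wy": 0, "wz": 0, "jaw": 0}, {"x": -0.8, "y": 0, "z": 0, "wx": 0, "wy": 0, "wz": 0, "jaw": 0}, {"x": -0.8, "y": 0, "z": 0, "wx": 0, "wy": 0, "wz": 0, "jaw": 0}]}}

```text
clock: 10.3
tcp_pos: [0.5373, 0.0708, 0.1493]
tool_rot: [3.142, -0.0, -0.115]
wrist_force: [0.1, 0.4, -0.1]
gripper_width: -0.0002
grasp_force: 0.0
```

Emit:
{"fn": "drive_tool", "kwargs": {"series": [{"x": -1.5, "y": 0, "z": 0, "wx": 0, "wy": 0, "wz": 0, "jaw": 0}, {"x": -1.5, "y": 0, "z": 0, "wx": 0, "wy": 0, "wz": 0, "jaw": 0}, {"x": -1.5, "y": 0, "z": 0, "wx": 0, "wy": 0, "wz": 0, "jaw": 0}, {"x": -1.5, "y": 0, "z": 0, "wx": 0, "wy": 0, "wz": 0, "jaw": 0}, {"x": 0, "y": 0, "z": 1.5, "wx": 0, "wy": 0, "wz": 0, "jaw": 0}, {"x": 0, "y": 0, "z": 1.5, "wx": 0, "wy": 0, "wz": 0, "jaw": 0}, {"x": 0, "y": 0, "z": 1, "wx": 0, "wy": 0, "wz": 0, "jaw": 0}, {"x": 0, "y": 0, "z": 0, "wx": 0, "wy": 0, "wz": 0, "jaw": 0}, {"x": 0, "y": 0, "z": 0, "wx": 0, "wy": 0, "wz": 0, "jaw": 0}, {"x": 0, "y": 0, "z": 0, "wx": 0, "wy": 0, "wz": 0, "jaw": 0}]}}

```text
clock: 11.3
tcp_pos: [0.4791, 0.0778, 0.11]
tool_rot: [-3.141, -0.001, -0.115]
wrist_force: [1.0, -0.3, 0.1]
gripper_width: -0.0001
grasp_force: 0.0
```

Run:
```python
from h import *
im=vision.camera("side"); a=cv2.resize(im[205:395,220:370,::-1],None,fx=3.1,fy=3.1,interpolation=cv2.INTER_CUBIC); cv2.imwrite("pics/s5.png",a)
s=env.state(); print(s['clock'],s['tcp_pos'],s['tool_rot'],b(s['tcp_pos']),s['wrist_force'],mv(-.2,.115,.05))
```

```text
11.35 [0.47909066 0.0778337  0.11001831] [-3.14112111e+00 -1.51638224e-03 -1.15189610e-01] [-0.19885052  0.1152777   0.11001831] [-0.35178577 -0.1790566  -0.42693077] ('tool cm', np.float64(-0.11494250509939338), np.float64(0.027791682110423453), np.float64(6.00183095814215), 'wz', np.float64(-0.0001896100375739923))
```

View pics/s5.png

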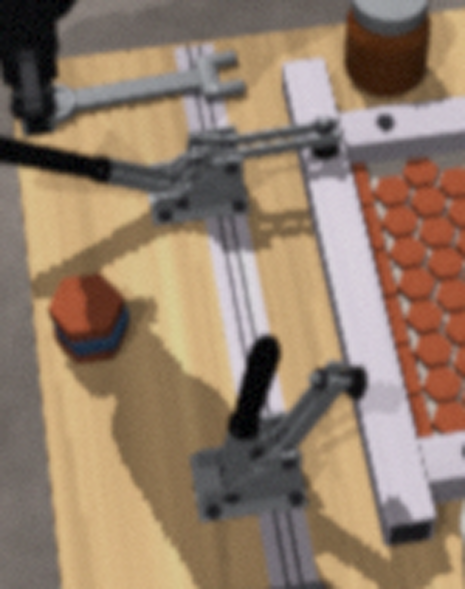

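Emit:
{"fn": "drive_tool", "kwargs": {"series": [{"x": 0, "y": 0, "z": 1, "wx": 0, "wy": 0, "wz": 0, "jaw": 0}, {"x": 0, "y": 0, "z": 0.7, "wx": 0, "wy": 0, "wz": 0, "jaw": 0}, {"x": 0, "y": 0, "z": 0.7, "wx": 0, "wy": 0, "wz": 0, "jaw": 0}, {"x": 0, "y": 0, "z": 0.7, "wx": 0, "wy": 0, "wz": 0, "jaw": 0}, {"x": 0, "y": 0, "z": 0.7, "wx": 0, "wy": 0, "wz": 0, "jaw": 0}, {"x": 0, "y": 0, "z": 0.6, "wx": 0, "wy": 0, "wz": 0, "jaw": 0}, {"x": 0, "y": 0, "z": 0.6, "wx": 0, "wy": 0, "wz": 0, "jaw": 0}, {"x": 0, "y": 0, "z": 0.6, "wx": 0, "wy": 0, "wz": 0, "jaw": 0}, {"x": 0, "y": 0, "z": 0.4, "wx": 0, "wy": 0, "wz": 0, "jaw": 0}, {"x": 0, "y": 0, "z": 0, "wx": 0, "wy": 0, "wz": 0, "jaw": 0}]}}

```text
clock: 12.35
tcp_pos: [0.4785, 0.0777, 0.0523]
tool_rot: [3.14, -0.0, -0.115]
wrist_force: [-8.4, -2.6, 24.3]
gripper_width: -0.0002
grasp_force: 11.3
```

Emit:
{"fn": "drive_tool", "kwargs": {"series": [{"x": 0, "y": 0, "z": -2, "wx": 0, "wy": 0, "wz": 0, "jaw": 0}, {"x": 0, "y": 0, "z": -3.7, "wx": 0, "wy": 0, "wz": 0, "jaw": 0}, {"x": 0, "y": 0, "z": -3.7, "wx": 0, "wy": 0, "wz": 0, "jaw": 0}, {"x": 0, "y": 0, "z": -3.8, "wx": 0, "wy": 0, "wz": 0, "jaw": 0}, {"x": 0, "y": 0, "z": -3.8, "wx": 0, "wy": 0, "wz": 0, "jaw": 0}, {"x": 2.3, "y": 3.7, "z": 0, "wx": 0, "wy": 0, "wz": 0, "jaw": 0}, {"x": 2.3, "y": 3.7, "z": 0, "wx": 0, "wy": 0, "wz": 0, "jaw": 0}, {"x": 2.3, "y": 3.7, "z": 0, "wx": 0, "wy": 0, "wz": 0, "jaw": 0}, {"x": 2.3, "y": 3.7, "z": 0, "wx": 0, "wy": 0, "wz": 0, "jaw": 0}, {"x": 2.3, "y": 3.7, "z": 0, "wx": 0, "wy": 0, "wz": 0, "jaw": 0}]}}

```text
clock: 13.35
tcp_pos: [0.5719, -0.121, 0.219]
tool_rot: [3.141, -0.0, -0.115]
wrist_force: [1.3, 0.6, -0.1]
gripper_width: -0.0001
grasp_force: 0.0
```

Emit:
{"fn": "drive_tool", "kwargs": {"series": [{"x": 2.4, "y": 3.5, "z": 0, "wx": 0, "wy": 0, "wz": 0, "jaw": 0}, {"x": 0, "y": 0, "z": 0, "wx": 0, "wy": 0, "wz": 0, "jaw": 0}, {"x": 0, "y": 0, "z": 0, "wx": 0, "wy": 0, "wz": 0, "jaw": 0}, {"x": 0, "y": 0, "z": 0, "wx": 0, "wy": 0, "wz": 0, "jaw": 0}, {"x": 0, "y": 0, "z": 0, "wx": 0, "wy": 0, "wz": 0, "jaw": 0}, {"x": 0, "y": 0, "z": 0, "wx": 0, "wy": 0, "wz": 0, "jaw": 0}, {"x": 0, "y": 0, "z": 0, "wx": 0, "wy": 0, "wz": 0, "jaw": 0}, {"x": 0, "y": 0, "z": 0, "wx": 0, "wy": 0, "wz": 0, "jaw": 0}, {"x": 0, "y": 0, "z": 0, "wx": 0, "wy": 0, "wz": 0, "jaw": 0}, {"x": 0, "y": 0, "z": 0, "wx": 0, "wy": 0, "wz": 0, "jaw": 0}]}}

```text
clock: 14.35
tcp_pos: [0.5912, -0.1569, 0.2193]
tool_rot: [3.142, -0.0, -0.115]
wrist_force: [-0.7, -1.0, 0.1]
gripper_width: 0.0
grasp_force: 0.0
```

Run:
```python
from h import *
s=env.state(); print(s['clock'],s['tcp_pos'],s['tool_rot'],b(s['tcp_pos']),s['wrist_force'],mv(-.059,-.1055,.15))
```

```text
14.35 [ 0.59116456 -0.15686274  0.21932021] [ 3.14151201e+00 -5.02851219e-05 -1.15128827e-01] [-0.06058626 -0.10500842  0.21932021] [-0.69616695 -0.9932842   0.13105753] ('tool cm', np.float64(0.1586319520021983), np.float64(0.04913757879103516), np.float64(6.932020587161119), 'wz', np.float64(-0.000128827100488213))
```

Emit:
{"fn": "drive_tool", "kwargs": {"series": [{"x": 0.2, "y": 0, "z": 2.3, "wx": 0, "wy": 0, "wz": 0, "jaw": 0}, {"x": 0, "y": 0, "z": 2.3, "wx": 0, "wy": 0, "wz": 0, "jaw": 0}, {"x": 0, "y": 0, "z": 2.3, "wx": 0, "wy": 0, "wz": 0, "jaw": 0}, {"x": 0, "y": 0, "z": 0, "wx": 0, "wy": 0, "wz": 0, "jaw": 0}, {"x": 0, "y": 0, "z": 0, "wx": 0, "wy": 0, "wz": 0, "jaw": 0}, {"x": -0.8, "y": 0, "z": 0, "wx": 0, "wy": 0, "wz": 0, "jaw": 0}, {"x": -0.8, "y": 0, "z": 0, "wx": 0, "wy": 0, "wz": 0, "jaw": 0}, {"x": -0.8, "y": 0, "z": 0, "wx": 0, "wy": 0, "wz": 0, "jaw": 0}, {"x": -0.8, "y": 0, "z": 0, "wx": 0, "wy": 0, "wz": 0, "jaw": 0}, {"x": -0.8, "y": 0, "z": 0, "wx": 0, "wy": 0, "wz": 0, "jaw": 0}]}}

```text
clock: 15.35
tcp_pos: [0.5527, -0.1525, 0.1507]
tool_rot: [3.141, -0.0, -0.115]
wrist_force: [-0.4, -0.4, -0.3]
gripper_width: -0.0004
grasp_force: 0.0
```

Emit:
{"fn": "drive_tool", "kwargs": {"series": [{"x": -0.8, "y": 0, "z": 0, "wx": 0, "wy": 0, "wz": 0, "jaw": 0}, {"x": -0.8, "y": 0, "z": 0, "wx": 0, "wy": 0, "wz": 0, "jaw": 0}, {"x": -0.8, "y": 0, "z": 0, "wx": 0, "wy": 0, "wz": 0, "jaw": 0}, {"x": -0.8, "y": 0, "z": 0, "wx": 0, "wy": 0, "wz": 0, "jaw": 0}, {"x": -0.8, "y": 0, "z": 0, "wx": 0, "wy": 0, "wz": 0, "jaw": 0}, {"x": -1.5, "y": 0, "z": 0, "wx": 0, "wy": 0, "wz": 0, "jaw": 0}, {"x": -1.5, "y": 0, "z": 0, "wx": 0, "wy": 0, "wz": 0, "jaw": 0}, {"x": -1.5, "y": 0, "z": 0, "wx": 0, "wy": 0, "wz": 0, "jaw": 0}, {"x": -1.5, "y": 0, "z": 0, "wx": 0, "wy": 0, "wz": 0, "jaw": 0}, {"x": 0, "y": 0, "z": 0, "wx": 0, "wy": 0, "wz": 0, "jaw": 0}]}}

```text
clock: 16.35
tcp_pos: [0.452, -0.141, 0.1502]
tool_rot: [3.141, 0.002, -0.116]
wrist_force: [0.5, -0.1, -0.6]
gripper_width: 0.0003
grasp_force: 0.0
```

Run:
```python
from h import *
im=vision.camera("side"); a=cv2.resize(im[205:425,220:370,::-1],None,fx=2.7,fy=2.7,interpolation=cv2.INTER_CUBIC); cv2.imwrite("pics/s6.png",a)
s=env.state(); print(s['clock'],s['tcp_pos'],s['tool_rot'],b(s['tcp_pos']),s['wrist_force'],mv(-.2,-.1055,.05))
```

```text
16.4 [ 0.45358483 -0.14111049  0.15042818] [ 3.14121141e+00 -3.43392121e-04 -1.15608386e-01] [-0.19906477 -0.10514703  0.15042818] [-0.77528188 -0.89211746  0.60332671] ('tool cm', np.float64(-0.09350194853644477), np.float64(0.03535420361824202), np.float64(10.042818426252355), 'wz', np.float64(-0.0006083858774301593))
```

View pics/s6.png

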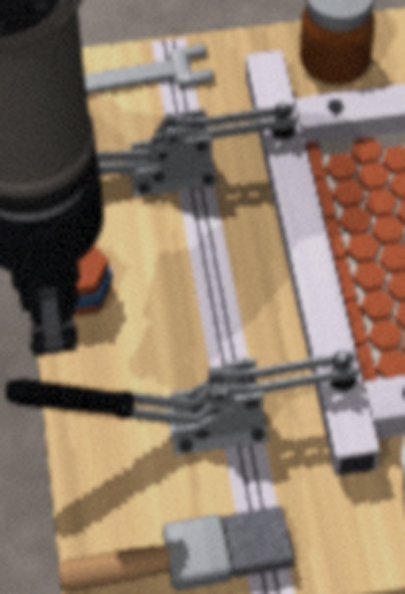

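Emit:
{"fn": "drive_tool", "kwargs": {"series": [{"x": 0, "y": 0, "z": 2.5, "wx": 0, "wy": 0, "wz": 0, "jaw": 0}, {"x": 0, "y": 0, "z": 2, "wx": 0, "wy": 0, "wz": 0, "jaw": 0}, {"x": 0, "y": 0, "z": 0.8, "wx": 0, "wy": 0, "wz": 0, "jaw": 0}, {"x": 0, "y": 0, "z": 0.8, "wx": 0, "wy": 0, "wz": 0, "jaw": 0}, {"x": 0, "y": 0, "z": 0.8, "wx": 0, "wy": 0, "wz": 0, "jaw": 0}, {"x": 0, "y": 0, "z": 0.8, "wx": 0, "wy": 0, "wz": 0, "jaw": 0}, {"x": 0, "y": 0, "z": 0.8, "wx": 0, "wy": 0, "wz": 0, "jaw": 0}, {"x": 0, "y": 0, "z": 0.8, "wx": 0, "wy": 0, "wz": 0, "jaw": 0}, {"x": 0, "y": 0, "z": 0.7, "wx": 0, "wy": 0, "wz": 0, "jaw": 0}, {"x": 0, "y": 0, "z": 0, "wx": 0, "wy": 0, "wz": 0, "jaw": 0}]}}

```text
clock: 17.4
tcp_pos: [0.4542, -0.1411, 0.0523]
tool_rot: [3.141, 0.001, -0.115]
wrist_force: [-5.8, 0.6, 16.8]
gripper_width: 0.0
grasp_force: 8.1
```

Same stop height as the left. Retreat upward and away, then check grip positions by mask.

Emit:
{"fn": "drive_tool", "kwargs": {"series": [{"x": 0, "y": 0, "z": -2, "wx": 0, "wy": 0, "wz": 0, "jaw": 0}, {"x": 0, "y": 0, "z": -3.7, "wx": 0, "wy": 0, "wz": 0, "jaw": 0}, {"x": 0, "y": 0, "z": -3.7, "wx": 0, "wy": 0, "wz": 0, "jaw": 0}, {"x": 0, "y": 0, "z": -3.7, "wx": 0, "wy": 0, "wz": 0, "jaw": 0}, {"x": 0, "y": 0, "z": -3.7, "wx": 0, "wy": 0, "wz": 0, "jaw": 0}, {"x": 0, "y": 4.5, "z": 0, "wx": 0, "wy": 0, "wz": 0, "jaw": 0}, {"x": 0, "y": 4.5, "z": 0, "wx": 0, "wy": 0, "wz": 0, "jaw": 0}, {"x": 0, "y": 4.5, "z": 0, "wx": 0, "wy": 0, "wz": 0, "jaw": 0}, {"x": 0, "y": 4.5, "z": 0, "wx": 0, "wy": 0, "wz": 0, "jaw": 0}, {"x": 0, "y": 4.5, "z": 0, "wx": 0, "wy": 0, "wz": 0, "jaw": 0}]}}

```text
clock: 18.4
tcp_pos: [0.4278, -0.3662, 0.2179]
tool_rot: [3.141, 0.0, -0.115]
wrist_force: [1.1, -0.5, 0.4]
gripper_width: 0.0003
grasp_force: 0.0
```

Emit:
{"fn": "drive_tool", "kwargs": {"series": [{"x": 0, "y": 4, "z": 0, "wx": 0, "wy": 0, "wz": 0, "jaw": 0}, {"x": 0, "y": 4, "z": 0, "wx": 0, "wy": 0, "wz": 0, "jaw": 0}, {"x": 0, "y": 0, "z": 0, "wx": 0, "wy": 0, "wz": 0, "jaw": 0}, {"x": 0, "y": 0, "z": 0, "wx": 0, "wy": 0, "wz": 0, "jaw": 0}, {"x": 0, "y": 0, "z": 0, "wx": 0, "wy": 0, "wz": 0, "jaw": 0}, {"x": 0, "y": 0, "z": 0, "wx": 0, "wy": 0, "wz": 0, "jaw": 0}, {"x": 0, "y": 0, "z": 0, "wx": 0, "wy": 0, "wz": 0, "jaw": 0}, {"x": 0, "y": 0, "z": 0, "wx": 0, "wy": 0, "wz": 0, "jaw": 0}, {"x": 0, "y": 0, "z": 0, "wx": 0, "wy": 0, "wz": 0, "jaw": 0}, {"x": 0, "y": 0, "z": 0, "wx": 0, "wy": 0, "wz": 0, "jaw": 0}]}}

```text
clock: 19.4
tcp_pos: [0.4192, -0.4439, 0.2184]
tool_rot: [3.141, -0.0, -0.115]
wrist_force: [-0.3, -0.5, 0.5]
gripper_width: 0.0
grasp_force: 0.0
```

Run:
```python
from h import *
np.set_printoptions(precision=4,suppress=True)
C={}
for n in("top","side"):
    im=vision.camera(n); m=(im.max(2)<45).astype(np.uint8); c=vision.calibration(n)
    k,l,st,ce=cv2.connectedComponentsWithStats(cv2.morphologyEx(m,cv2.MORPH_OPEN,np.ones((3,3),np.uint8)))
    for side,y in(("L",.115),("R",-.1055)):
        X=np.r_[w(-.114-.096,y),.045]; q=c['R']@X+c['t']; e=np.array([c['fx']*q[0]/q[2]+c['cx'],c['fy']*q[1]/q[2]+c['cy']])
        i=1+np.argmin(np.hypot(*(ce[1:]-e).T)); C[n,side]=ce[i]; print(n,side,'expected',e,'found',ce[i],st[i])
for sd in"LR":
    p=b(tri("top",C["top",sd],"side",C["side",sd])); print(sd,p,'angle',np.arctan2(-(p[0]+.114),p[2]-.03)+.175)
s=env.state(); print(s['clock'],b(s['tcp_pos']),s['wrist_force'])
```

```text
top L expected [305.5321 356.8505] found [304.426  357.2825] [298 330  14  54 446]
top R expected [439.9296 370.5554] found [439.3792 371.6366] [435 344  10  54 443]
side L expected [230.5039 266.2066] found [229.4729 266.3295] [210 263  42   8 258]
side R expected [241.4177 361.4714] found [206.2759 336.669 ] [191 315  32  44 290]
L [-0.2116  0.1169  0.0424] angle 1.6190228183113278
R [-0.2341 -0.0865  0.1113] angle 1.1507276266662994
19.5 [-0.1986 -0.41    0.2184] [0.3028 0.8869 0.3728]
```

Run:
```python
from h import *
np.set_printoptions(precision=4,suppress=True)
def pr(n,X):
    c=vision.calibration(n);q=c['R']@X+c['t'];return np.array([c['fx']*q[0]/q[2]+c['cx'],c['fy']*q[1]/q[2]+c['cy']])
for th in(1.22,1.48,1.59):
    a=th-.175; print(th,[pr("top",np.r_[w(-.114-r*np.sin(a),-.1055),.03+r*np.cos(a)]) for r in(54,141) for r in[r/1000]])
im=vision.camera("side"); e=pr("side",np.r_[w(-.21,-.1055),.045]).astype(int); print(e)
print(im.max(2)[e[1]-14:e[1]+15:2,e[0]-30:e[0]+31:4])
# bar gap in top: brightness along board x across the joint at the side bars, z=.048
t=vision.camera("top").astype(int)
for y in(.128,-.128):
    print([int(t[v,u].mean()) for x in np.arange(-.04,.03,.0025) for u,v in[np.round(pr("top",np.r_[w(x,y),.048])).astype(int)]])
```

```text
1.22 [array([443.403, 340.266]), array([448.0598, 393.0078])]
1.48 [array([441.2567, 343.1343]), array([441.9679, 398.5337])]
1.59 [array([440.3532, 343.6675]), array([439.5079, 398.859 ])]
[241 361]
[[120 131 141 154 154 145 132 119 114 109 104 100 100  94  87  79]
 [123 136 147 159 154 140 127 118 113 106 104 100  95  91  84  77]
 [127 140 152 156 147 138 119 115 111 105 102  99  94  89  86  81]
 [130 146 154 155 145 131 123 113 113 103  99  95  94  86  76  74]
 [131 145 155 151 138 129 116 112 105 103  98  96  88  89  84  75]
 [144 153 156 148 136 124 113 110 104 105  99  95  87  87  80  73]
 [144 157 156 143 130 121 112 109 103  97  97  94  86  85  78  69]
 [151 157 153 139 126 117 114 106 101 103  96  91  88  82  72  70]
 [151 156 148 136 123 113 107 105 100  98  91  90  86  74  73  65]
 [156 155 143 127 121 113 110 104  98  96  90  84  84  74  72  63]
 [134 151 138 125 117 111 109 105  99  96  89  86  80  72  69  63]
 [ 91 131 135 122 115 111 109 100  97  94  89  84  79  71  67  58]
 [110  88 117 120 117 109 106 101  97  92  85  81  75  70  59  58]
 [119 104  79 103 111 107 103 100  98  92  87  80  78  69  60  56]
 [117 119 101  86 104 107 101  96  91  92  87  80  76  66  61  56]]
[128, 126, 131, 122, 103, 142, 152, 150, 153, 154, 150, 152, 145, 151, 152, 154, 145, 146, 164, 165, 165, 165, 166, 166, 166, 165, 159, 134, 77]
[85, 85, 85, 71, 99, 124, 142, 134, 106, 103, 108, 118, 104, 98, 99, 102, 105, 146, 146, 148, 147, 147, 147, 148, 150, 152, 127, 91, 65]
```

```bash
python3 -c "
from plant import env
print(env.finish_job())"
```

```text
the job is handed in; nothing more can be done
None
```

The job is handed in, with no verdict returned: the bar sits flush against both side bars, and both clamps measured as locked — left from two cameras, right from the top view and an equal press depth because the arm hid it from the side.

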